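Slide the solder spool round the jar and the grinding block

TASK

Slide the spool of solder along the bench onto the middle of the green round mat, going round the oil jar and the grey grinding block that stand in the middle of the bench, without the spool or the robot touching either of them. The spool's lower flange is loose, so do not lift or tip the spool; leave it standing on the mat and let go.

Things in the scene. Friction and masses are not known exactly. Their poses are not given: they have to be found in the camera images.
- spool_centre (a point): Centre (on the axis, 22.5 mm above the bench) of the loose spool of silver solder wire with pale flanges: an upright solid cylinder 42 mm in diameter, 45 mm high, about 180 g; own z up. A wire end out to 36 mm from the axis is only for show. Stands in the open, left or right of the jar and block; a similar spool at the very back by the solder station is not meant.
- mat_centre (a point): Centre of the green round mat, 100 mm in diameter with a thin white ring on it, lying on the bench on the other side of the jar and block from the spool. The mat is a sticker about 2 mm thick in looks only: the spool slides over its edge and over the bench unhindered. Nothing else is near it.
- oil_jar: Small glass jar with a pale lid, round, 54 mm in diameter and 57 mm high, loose on the bench; origin at the centre of its underside. It and the grey block stand one behind the other between spool and mat, either of them the nearer to the robot, their origins 80 to 135 mm apart. At least 170 mm of free bench lies beyond the farther one (away from the robot) for the spool to pass.
- block: Dark grey abrasive block for grinding glass edges, 58 x 90 x 26 mm (x, y, z of its own frame), loose on the bench; origin at the centre of its underside, own z up, own y along the 90 mm side, which lies within 25 degrees of the world y axis. It stands near the oil jar; a similar grey block right at the back of the bench is not meant.
There are look-alikes about, which are no part of the job. Leave any black or yellow look-alike of the part that bears spool_centre alone.

How it is judged (in metres and radians):
At the end, for the whole second after the job is handed in: The spool stands upright (within 6 degrees) and still on the bench, its axis within 20 mm of the centre of the green mat (horizontal distance between spool_centre and mat_centre below 0.02 m and angle between spool_centre's own z axis and vertical below 0.1 rad and height (world z) of spool_centre below 0.028 m and linear speed of spool below 0.01 m/s); the robot touches nothing.
It fails at once if the spool is lifted more than 12 mm off the bench (height (world z) of spool_centre above 0.0345 m).
It fails at once if the spool is tipped by more than 20 degrees (angle between spool_centre's own z axis and vertical above 0.35 rad).
It fails at once if the oil jar is touched by the spool or the robot, or shifted by more than 10 mm (contact force between any of spool, the fingers, the arm and oil_jar above 0.3 N or distance of oil_jar from where it was at the start of the episode above 0.01 m).
It fails at once if the grey block is touched by the spool or the robot, or shifted by more than 10 mm (contact force between any of spool, the fingers, the arm and block above 0.3 N or distance of block from where it was at the start of the episode above 0.01 m).
It also fails if it takes over 54 s, if anything falls off the work surface, if the arm or the gripper's body presses on something with over 40 N, if the wrist force passes 120 N, or if a joint passes its speed limit or range.

ROBOT

A 6-joint arm with a two-finger parallel gripper is mounted at the origin on a cart in front of the work surface, level with it; the furniture and walls round the work are solid. World frame = base frame: x ahead of the robot, y to its left, z up, the work surface at z = 0. Lengths are in mm, angles in rad, forces in N, time in s.
With the tool pointing down it reaches from about 350 to 975 mm from the base axis. Payload 7.1 kg.
Tool frame: the origin (TCP) lies at the very end of the fingers, on their centre line; the grasp point (between the pads) lies 19 mm behind it (ctrl.tcp_to_grasp is the distance from the TCP to the grasp point, in mm); z points along the fingers, x is the direction in which the jaws open and shut, and the axes are right-handed (so a half turn about z gives the same grasp; the last joint's range is limited). The gripper opens to 88 mm and grips with 3 to 60 N. Pads are 20 mm wide; open, the fingers measure 115 mm over their backs; the gripper's body (75 mm by 178 mm) begins 61 mm behind the grasp point.
Start: joints at [-1.123, 0.423, 1.63, -0, 1.089, -0.019], TCP at [281.283, -558.108, 222.675] pointing down, gripper open.
Joint ranges: [-3, 3], [-0.9, 2.11], [0.09, 2.58], [-1.31, 4.45], [0.11, 2.69], [-2.54, 2.54]. Speed limits (rad/s): [2.39, 2.39, 3.01, 3.14, 3.14, 3.14].

INTERFACE

Orientations are given as a rotation vector (axis times angle).
In Python, from workcell import get_obs, viewer, ctrl, masks_of gives the robot as it stands. The module is installed in compiled form; this text tells all that it offers.
- The arm moves only by the shell command python3 -m inch 'ROWS'. ROWS is JSON, a list of rows, each an object of numbers: "tx", "ty", "tz": the shift along the tool's x, y, z in cm; "ax", "ay", "az": the turn, a rotation vector about the tool's x, y, z in degrees; "jaw": the opening, from 0 (shut) to 1 (fully open). In form: [{"tx": .., "ty": .., "tz": .., "ax": .., "ay": .., "az": .., "jaw": ..}, ...]. A call has 1 to 12 rows; each row shifts and turns the commanded pose from where the row before left it, along the tool's axes as they then stand; what a row does not reach is not made up. A row lasts 1/8 s, in which the tool goes at most 62.5 mm and 10.7 degrees, less where a joint would pass 70% of its speed; a pose out of reach is approached as far as the arm can. A call is refused whole if a number of a shift passes 6.25 or a number of a turn 10.7, either way. A call with a gripper value outside its range is refused whole. The fingers move at their own pace and stop on an object; the grip force is fixed at half the most. Time passes only in rows, so rows that do not move let the fingers close. It gives the time, the measured TCP pose, the force and the opening at its end, in the units of the state.
- get_obs(): the state, without advancing time (a new reading comes with each control period).
- viewer.get_image(name): name is "side" or "top"; returns (picture, depth): 384x512x3 uint8, red, green, blue; 384x512 float32, mm along the optical axis (not along the pixel's ray), 0 where there is no reading.
- viewer.get_calibration(name): a dict with "fx", "fy", "cx", "cy" (pixels), "rvec" (rotation vector, rad) and "tvec" (3), from world to camera coordinates, as OpenCV has them. Camera axes: x right, y down, z forward; pixel columns grow to the right and rows downward; lengths in mm; the calibration is good to about 2 mm. A picture is of the moment at which its call begins. get_calibration takes no time and is no camera call.
- ctrl.close_job(): hands the job in, once; it reports no verdict.
Trained networks look in the newest picture that a camera, given by its name, has taken for a name from the list of things; names that differ only in an ending like _2 or _b are one class to them, and where a whole thing is asked for, a point or a joint stands for the part that bears it (a point fixed in the world has none). Each returns a list of dicts, best first, with "score" (0 to 1); they miss things now and then, are a little off and sometimes report something else, mostly with a low value. They report only what shows in the picture. A call takes as long as a camera call. They do not tell look-alikes from the thing itself.
- masks_of(camera, thing): "pixels" (384x512 bool, what is visible of it) and "location" ([column, row] in pixels, amid what is visible of it).
The state is a dict: "t": time; "qpos": joint angles; "qvel": joint speeds; "joint_torque": joint torques, N m; "ee_pos": TCP position; "orientation": TCP orientation; "ft_force": force on the tool from outside, world axes, zero at the start; "moment": the same for the moment, N m; "width": finger opening in mm.
Only numpy, scipy, OpenCV 4.12 (cv2) and the standard library are available. Lean on these libraries where they do the work, as an engineer would, in place of code of your own. Each camera call takes 0.05 s, during which the arm holds its last target. There are 200 camera calls.

## Working session

There is one attempt and no reset: what is moved stays moved. The work goes in short steps, Python scripts to look and compute and a shell command to move; the robot and the scene stay as the last step left them, time stands still between calls to the robot, and variables do not carry over. Pictures are saved under pics/ and viewed, about 8 in all and at most 12, crops included, and the job is handed in when it is done.

```bash
mkdir -p pics
cat > h.py <<'E'
import numpy as np, cv2
from workcell import get_obs, viewer, ctrl, masks_of
def cloud(cam, depth):
    c=viewer.get_calibration(cam); R=cv2.Rodrigues(np.array(c["rvec"],float))[0]; t=np.array(c["tvec"],float).ravel()
    v,u=np.mgrid[:384,:512]; P=np.stack([(u-c["cx"])/c["fx"]*depth,(v-c["cy"])/c["fy"]*depth,depth],-1)
    return (P-t)@R   # R^T (P-t)
E
python3 - <<'E'
from h import *
ims=[]
for cam in("top","side"):
    im,d=viewer.get_image(cam); W=cloud(cam,d)
    cv2.imwrite(f"pics/{cam}1.png",im[:,:,::-1]); 
    for th in("spool_centre","mat_centre","oil_jar","block"):
        try: r=masks_of(cam,th)
        except Exception as e: print(th,e); continue
        for m in r[:4]:
            p=W[m["pixels"]&(d>0)]
            if len(p)==0: continue
            top=p[p[:,2]>np.percentile(p[:,2],90)-4]
            (cx,cy),(w,h),a=cv2.minAreaRect(top[:,:2].astype(np.float32))
            print(cam,th,round(m["score"],2),np.round(m["location"]),len(p),"med",np.round(np.median(p,0)),"zmax",round(np.percentile(p[:,2],95)),"rect",np.round([cx,cy,w,h,a]))
o=get_obs();print(o["t"],o["ee_pos"],o["orientation"],o["width"])
E
```

```text
top spool_centre 0.88 [364. 159.] 342 med [ 587. -294.   43.] zmax 46 rect [ 589. -298.   41.   39.   89.]
top spool_centre 0.7 [341. 187.] 280 med [ 522. -228.   44.] zmax 46 rect [ 522. -231.   36.   41.    0.]
top spool_centre 0.64 [307. 201.] 271 med [ 483. -142.   44.] zmax 46 rect [ 484. -143.   39.   40.   27.]
top mat_centre 0.82 [142. 182.] 1270 med [530. 249.   1.] zmax 3 rect [531. 249.  95.  97.  27.]
top oil_jar 0.82 [227. 225.] 441 med [428.  24.  56.] zmax 59 rect [427.  25.  50.  48.   1.]
top block 0.81 [245. 186.] 916 med [521. -10.  25.] zmax 27 rect [522.  -9.  90.  58.  73.]
side spool_centre 0.59 [271. 156.] 187 med [ 586. -285.   30.] zmax 44 rect [ 574. -262.   35.  114.   26.]
side spool_centre 0.54 [284. 182.] 294 med [ 482. -132.   28.] zmax 45 rect [ 486. -144.   38.   45.   24.]
side spool_centre 0.47 [280. 171.] 157 med [ 520. -219.   34.] zmax 45 rect [ 523. -227.   33.   33.   24.]
side mat_centre 0.88 [178. 272.] 1376 med [530. 250.   1.] zmax 2 rect [531. 248.  99. 100.  27.]
side oil_jar 0.96 [276. 217.] 646 med [421.  42.  41.] zmax 57 rect [428.  26.  50.  49.  74.]
side block 0.98 [246. 206.] 709 med [514.   5.  24.] zmax 26 rect [499.   1.  89. 108.  72.]
0.5 [ 281.25637766 -558.11575936  222.66625947] [ 2.67496901e+00 -1.64742032e+00 -3.70391540e-05] 87.87000286014482
```

```bash
python3 -c "
import cv2,numpy as np
a=cv2.imread('pics/top1.png');b=cv2.imread('pics/side1.png');cv2.imwrite('pics/both1.png',cv2.resize(np.vstack([a,b]),(400,600)) if 0 else cv2.resize(np.hstack([a,b]),(800,300)))"
```

```text
(no output)
```

View pics/top1.png

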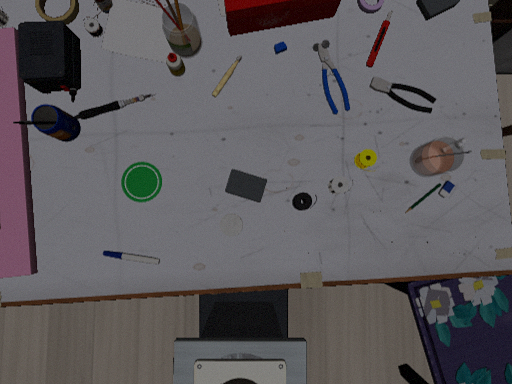

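View pics/side1.png

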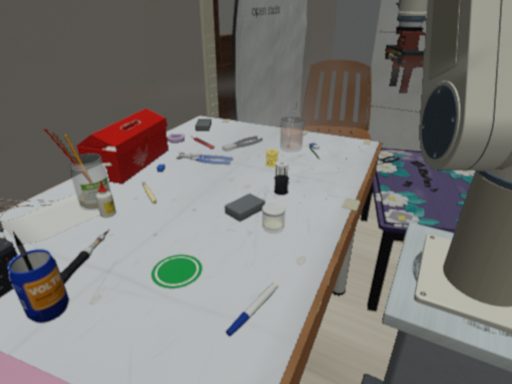

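Top view: the white spool is at (338,186), so about (522,-230) mm. The black one at (303,201) and the yellow one at (367,158) are look-alikes. The block is at (245,186), the jar at (227,225) and the mat at (142,182). The side view agrees. I'll carry the spool round the far side at x≈650, with the jaws along world x.

```bash
python3 -m inch '[{"az":-10.54},{"az":-10.54},{"az":-10.54},{"az":-10.54},{"az":-10.54},{"az":-10.54}]'; python3 -m inch '[{"tx":2.4,"ty":-3.3},{"tx":2.4,"ty":-3.3},{"tx":2.4,"ty":-3.3},{"tx":2.4,"ty":-3.3},{"tx":2.4,"ty":-3.3},{"tx":2.4,"ty":-3.3},{"tx":2.4,"ty":-3.3},{"tx":2.4,"ty":-3.3},{"tx":2.4,"ty":-3.3},{"tx":2.4,"ty":-3.3},{}]'
```

```text
$[0]: bad value
$[0]: bad value
```

```bash
python3 -m inch '[{"tx":0,"ty":0,"tz":0,"ax":0,"ay":0,"az":-10.54,"jaw":1},{"tx":0,"ty":0,"tz":0,"ax":0,"ay":0,"az":-10.54,"jaw":1},{"tx":0,"ty":0,"tz":0,"ax":0,"ay":0,"az":-10.54,"jaw":1},{"tx":0,"ty":0,"tz":0,"ax":0,"ay":0,"az":-10.54,"jaw":1},{"tx":0,"ty":0,"tz":0,"ax":0,"ay":0,"az":-10.54,"jaw":1},{"tx":0,"ty":0,"tz":0,"ax":0,"ay":0,"az":-10.54,"jaw":1},{"tx":0,"ty":0,"tz":0,"ax":0,"ay":0,"az":0,"jaw":1}]'
```

```text
t: 1.38
ee_pos: [281.3, -558.1, 222.7]
orientation: [-3.142, 0.003, -0.0]
ft_force: [0.4, -0.0, 0.2]
width: 88.0
```

```bash
python3 -m inch '[{"tx":2.4,"ty":-3.3,"tz":0,"ax":0,"ay":0,"az":0,"jaw":1},{"tx":2.4,"ty":-3.3,"tz":0,"ax":0,"ay":0,"az":0,"jaw":1},{"tx":2.4,"ty":-3.3,"tz":0,"ax":0,"ay":0,"az":0,"jaw":1},{"tx":2.4,"ty":-3.3,"tz":0,"ax":0,"ay":0,"az":0,"jaw":1},{"tx":2.4,"ty":-3.3,"tz":0,"ax":0,"ay":0,"az":0,"jaw":1},{"tx":2.4,"ty":-3.3,"tz":0,"ax":0,"ay":0,"az":0,"jaw":1},{"tx":2.4,"ty":-3.3,"tz":0,"ax":0,"ay":0,"az":0,"jaw":1},{"tx":2.4,"ty":-3.3,"tz":0,"ax":0,"ay":0,"az":0,"jaw":1},{"tx":2.4,"ty":-3.3,"tz":0,"ax":0,"ay":0,"az":0,"jaw":1},{"tx":2.4,"ty":-3.3,"tz":0,"ax":0,"ay":0,"az":0,"jaw":1},{"tx":0,"ty":0,"tz":0,"ax":0,"ay":0,"az":0,"jaw":1}]'
```

```text
t: 2.75
ee_pos: [522.7, -226.3, 222.8]
orientation: [-3.142, 0.001, -0.001]
ft_force: [-1.1, 0.2, -0.0]
width: 87.9
```

```bash
python3 -m inch '[{"tx":0,"ty":0.3,"tz":3,"ax":0,"ay":0,"az":0,"jaw":1},{"tx":0,"ty":0,"tz":3,"ax":0,"ay":0,"az":0,"jaw":1},{"tx":0,"ty":0,"tz":3,"ax":0,"ay":0,"az":0,"jaw":1},{"tx":0,"ty":0,"tz":3,"ax":0,"ay":0,"az":0,"jaw":1},{"tx":0,"ty":0,"tz":3,"ax":0,"ay":0,"az":0,"jaw":1},{"tx":0,"ty":0,"tz":2.4,"ax":0,"ay":0,"az":0,"jaw":1},{"tx":0,"ty":0,"tz":2,"ax":0,"ay":0,"az":0,"jaw":1},{"tx":0,"ty":0,"tz":1.5,"ax":0,"ay":0,"az":0,"jaw":1},{"tx":0,"ty":0,"tz":1,"ax":0,"ay":0,"az":0,"jaw":1},{"tx":0,"ty":0,"tz":0.5,"ax":0,"ay":0,"az":0,"jaw":1},{"tx":0,"ty":0,"tz":0,"ax":0,"ay":0,"az":0,"jaw":1}]'
python3 -m inch '[{"tx":0,"ty":0,"tz":0,"ax":0,"ay":0,"az":0,"jaw":0.4},{"tx":0,"ty":0,"tz":0,"ax":0,"ay":0,"az":0,"jaw":0.4},{"tx":0,"ty":0,"tz":0,"ax":0,"ay":0,"az":0,"jaw":0.4},{"tx":0,"ty":0,"tz":0,"ax":0,"ay":0,"az":0,"jaw":0.4},{"tx":0,"ty":0,"tz":0,"ax":0,"ay":0,"az":0,"jaw":0.4},{"tx":0,"ty":0,"tz":0,"ax":0,"ay":0,"az":0,"jaw":0.4},{"tx":0,"ty":0,"tz":0,"ax":0,"ay":0,"az":0,"jaw":0.4},{"tx":0,"ty":0,"tz":0,"ax":0,"ay":0,"az":0,"jaw":0.4}]'
```

```text
t: 4.12
ee_pos: [521.2, -231.3, 0.3]
orientation: [3.142, -0.001, -0.0]
ft_force: [-5.0, 2.1, 15.5]
width: 88.0
t: 5.12
ee_pos: [522.2, -231.7, 0.3]
orientation: [3.141, -0.0, 0.003]
ft_force: [-1.7, 0.7, 11.7]
width: 41.7
```

It is gripped (41.7 mm), but I mis-summed the descent and the fingertips are pressing on the bench. I'll open, rise 6 mm and grip again, so the spool isn't lifted.

```bash
python3 -m inch '[{"tx":0,"ty":0,"tz":0,"ax":0,"ay":0,"az":0,"jaw":0.7},{"tx":0,"ty":0,"tz":0,"ax":0,"ay":0,"az":0,"jaw":0.7},{"tx":0,"ty":0,"tz":0,"ax":0,"ay":0,"az":0,"jaw":0.7},{"tx":0,"ty":0,"tz":-0.6,"ax":0,"ay":0,"az":0,"jaw":0.7},{"tx":0,"ty":0,"tz":0,"ax":0,"ay":0,"az":0,"jaw":0.7},{"tx":0,"ty":0,"tz":0,"ax":0,"ay":0,"az":0,"jaw":0.7},{"tx":0,"ty":0,"tz":0,"ax":0,"ay":0,"az":0,"jaw":0.4},{"tx":0,"ty":0,"tz":0,"ax":0,"ay":0,"az":0,"jaw":0.4},{"tx":0,"ty":0,"tz":0,"ax":0,"ay":0,"az":0,"jaw":0.4},{"tx":0,"ty":0,"tz":0,"ax":0,"ay":0,"az":0,"jaw":0.4},{"tx":0,"ty":0,"tz":0,"ax":0,"ay":0,"az":0,"jaw":0.4}]'
python3 - <<'E'
from h import *
im,d=viewer.get_image("top"); a=im[:,:,::-1][100:250,200:400]
im,d=viewer.get_image("side"); b=im[:,:,::-1][100:250,180:380]
cv2.imwrite("pics/g.png",cv2.resize(np.hstack([a,b]),(800,300),interpolation=cv2.INTER_CUBIC))
E
```

```text
t: 6.5
ee_pos: [521.2, -231.1, 4.5]
orientation: [-3.141, 0.0, 0.001]
ft_force: [-0.2, 0.3, -2.4]
width: 41.2
```

View pics/g.png

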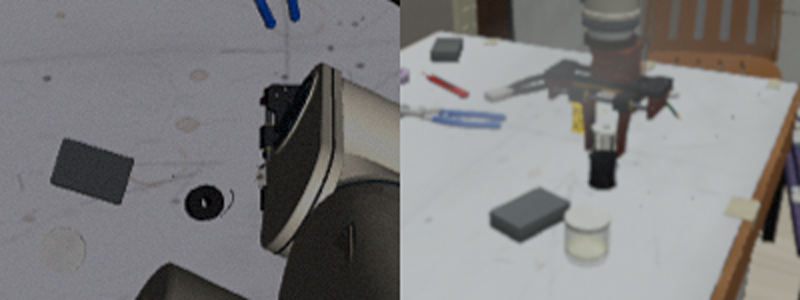

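In the side crop the white spool sits between the fingers at (603,130), behind the black one. The block and jar are undisturbed. I'll slide now.

```bash
python3 -m inch '[{"tx":0.7,"ty":-0.7,"tz":0,"ax":0,"ay":0,"az":0,"jaw":0.4},{"tx":1.3,"ty":-1.3,"tz":0,"ax":0,"ay":0,"az":0,"jaw":0.4},{"tx":1.3,"ty":-1.3,"tz":0,"ax":0,"ay":0,"az":0,"jaw":0.4},{"tx":1.3,"ty":-1.3,"tz":0,"ax":0,"ay":0,"az":0,"jaw":0.4},{"tx":1.3,"ty":-1.3,"tz":0,"ax":0,"ay":0,"az":0,"jaw":0.4},{"tx":1.3,"ty":-1.3,"tz":0,"ax":0,"ay":0,"az":0,"jaw":0.4},{"tx":1.3,"ty":-1.3,"tz":0,"ax":0,"ay":0,"az":0,"jaw":0.4},{"tx":1.3,"ty":-1.3,"tz":0,"ax":0,"ay":0,"az":0,"jaw":0.4},{"tx":1.3,"ty":-1.3,"tz":0,"ax":0,"ay":0,"az":0,"jaw":0.4},{"tx":1.3,"ty":-1.3,"tz":0,"ax":0,"ay":0,"az":0,"jaw":0.4},{"tx":0.6,"ty":-0.6,"tz":0,"ax":0,"ay":0,"az":0,"jaw":0.4},{"tx":0,"ty":0,"tz":0,"ax":0,"ay":0,"az":0,"jaw":0.4}]'
```

```text
t: 8.1
ee_pos: [651.7, -100.7, 4.6]
orientation: [3.142, 0.001, 0.0]
ft_force: [0.6, 1.2, -2.0]
width: 41.4
```

```bash
python3 -m inch '[{"tx":0,"ty":-1,"tz":0,"ax":0,"ay":0,"az":0,"jaw":0.4},{"tx":0,"ty":-2.2,"tz":0,"ax":0,"ay":0,"az":0,"jaw":0.4},{"tx":0,"ty":-2.2,"tz":0,"ax":0,"ay":0,"az":0,"jaw":0.4},{"tx":0,"ty":-2.2,"tz":0,"ax":0,"ay":0,"az":0,"jaw":0.4},{"tx":0,"ty":-2.2,"tz":0,"ax":0,"ay":0,"az":0,"jaw":0.4},{"tx":0,"ty":-2.2,"tz":0,"ax":0,"ay":0,"az":0,"jaw":0.4},{"tx":0,"ty":-2.2,"tz":0,"ax":0,"ay":0,"az":0,"jaw":0.4},{"tx":0,"ty":-2.2,"tz":0,"ax":0,"ay":0,"az":0,"jaw":0.4},{"tx":0,"ty":-2.2,"tz":0,"ax":0,"ay":0,"az":0,"jaw":0.4},{"tx":0,"ty":-2.2,"tz":0,"ax":0,"ay":0,"az":0,"jaw":0.4},{"tx":0,"ty":-2.2,"tz":0,"ax":0,"ay":0,"az":0,"jaw":0.4},{"tx":0,"ty":0,"tz":0,"ax":0,"ay":0,"az":0,"jaw":0.4}]'
```

```text
t: 9.6
ee_pos: [651.5, 130.7, 4.7]
orientation: [-3.141, -0.003, -0.001]
ft_force: [-0.7, -0.4, -2.4]
width: 41.7
```

```bash
python3 -m inch '[{"tx":-0.6,"ty":-0.6,"tz":0,"ax":0,"ay":0,"az":0,"jaw":0.4},{"tx":-1.2,"ty":-1.2,"tz":0,"ax":0,"ay":0,"az":0,"jaw":0.4},{"tx":-1.2,"ty":-1.2,"tz":0,"ax":0,"ay":0,"az":0,"jaw":0.4},{"tx":-1.2,"ty":-1.2,"tz":0,"ax":0,"ay":0,"az":0,"jaw":0.4},{"tx":-1.2,"ty":-1.2,"tz":0,"ax":0,"ay":0,"az":0,"jaw":0.4},{"tx":-1.2,"ty":-1.2,"tz":0,"ax":0,"ay":0,"az":0,"jaw":0.4},{"tx":-1.2,"ty":-1.2,"tz":0,"ax":0,"ay":0,"az":0,"jaw":0.4},{"tx":-1.2,"ty":-1.2,"tz":0,"ax":0,"ay":0,"az":0,"jaw":0.4},{"tx":-1.2,"ty":-1.2,"tz":0,"ax":0,"ay":0,"az":0,"jaw":0.4},{"tx":-1.2,"ty":-1.1,"tz":0,"ax":0,"ay":0,"az":0,"jaw":0.4},{"tx":-0.7,"ty":-0.6,"tz":0,"ax":0,"ay":0,"az":0,"jaw":0.4},{"tx":0,"ty":0,"tz":0,"ax":0,"ay":0,"az":0,"jaw":0.4}]'
python3 -m inch '[{"tx":0,"ty":0,"tz":0,"ax":0,"ay":0,"az":0,"jaw":0.9},{"tx":0,"ty":0,"tz":0,"ax":0,"ay":0,"az":0,"jaw":0.9},{"tx":0,"ty":0,"tz":0,"ax":0,"ay":0,"az":0,"jaw":0.9},{"tx":0,"ty":0,"tz":0,"ax":0,"ay":0,"az":0,"jaw":0.9},{"tx":0,"ty":0,"tz":0,"ax":0,"ay":0,"az":0,"jaw":0.9},{"tx":0,"ty":0,"tz":-0.5,"ax":0,"ay":0,"az":0,"jaw":0.9}]'
```

```text
t: 11.1
ee_pos: [530.0, 248.2, 4.7]
orientation: [3.141, 0.001, -0.0]
ft_force: [0.5, 0.8, -2.4]
width: 41.6
t: 11.85
ee_pos: [530.2, 247.7, 9.5]
orientation: [3.141, -0.0, -0.001]
ft_force: [-0.5, -0.5, 0.9]
width: 79.1
```

Released at the mat. Next I'll go straight up, then back towards -x and +y so the arm clears the view.

```bash
python3 -m inch '[{"tx":0,"ty":0,"tz":-1,"ax":0,"ay":0,"az":0,"jaw":0.9},{"tx":0,"ty":0,"tz":-2,"ax":0,"ay":0,"az":0,"jaw":0.9},{"tx":0,"ty":0,"tz":-3,"ax":0,"ay":0,"az":0,"jaw":0.9},{"tx":0,"ty":0,"tz":-4,"ax":0,"ay":0,"az":0,"jaw":0.9},{"tx":0,"ty":0,"tz":-4,"ax":0,"ay":0,"az":0,"jaw":0.9},{"tx":0,"ty":0,"tz":-4,"ax":0,"ay":0,"az":0,"jaw":0.9},{"tx":0,"ty":0,"tz":-2,"ax":0,"ay":0,"az":0,"jaw":0.9},{"tx":0,"ty":4,"tz":0,"ax":0,"ay":0,"az":0,"jaw":0.9},{"tx":0,"ty":5,"tz":0,"ax":0,"ay":0,"az":0,"jaw":0.9},{"tx":0,"ty":5,"tz":0,"ax":0,"ay":0,"az":0,"jaw":0.9},{"tx":0,"ty":5,"tz":0,"ax":0,"ay":0,"az":0,"jaw":0.9},{"tx":0,"ty":0,"tz":0,"ax":0,"ay":0,"az":0,"jaw":0.9}]'
python3 - <<'E'
from h import *
ims=[]
for cam in("top","side"):
    im,d=viewer.get_image(cam); W=cloud(cam,d); ims.append(im[:,:,::-1])
    for th in("spool_centre","mat_centre","oil_jar","block"):
        for m in masks_of(cam,th)[:4]:
            p=W[m["pixels"]&(d>0)]
            if len(p)==0: continue
            z=np.percentile(p[:,2],90); top=p[abs(p[:,2]-z)<4]
            r=cv2.minAreaRect(top[:,:2].astype(np.float32))
            print(cam,th,round(m["score"],2),np.round(m["location"]),round(z),np.round([*r[0],*r[1],r[2]]))
cv2.imwrite("pics/end.png",cv2.resize(np.hstack(ims),(800,300)))
E
```

```text
t: 13.35
ee_pos: [530.4, 55.2, 211.2]
orientation: [3.141, -0.007, 0.002]
ft_force: [0.1, -0.3, 0.3]
width: 79.2
top spool_centre 0.66 [304. 199.] 46 [ 483. -144.   38.   39.   26.]
top mat_centre 0.69 [157. 188.] 2 [513. 213.  24.  53.  81.]
top block 0.82 [255. 187.] 27 [518. -22.  62.  57.  75.]
side spool_centre 0.69 [282. 186.] 44 [ 484. -142.   35.   35.   24.]
side spool_centre 0.65 [272. 159.] 44 [ 590. -298.   37.   39.   47.]
side mat_centre 0.91 [180. 278.] 2 [529. 250.  99.  92.  41.]
side oil_jar 0.8 [275. 219.] 56 [428.  26.  49.  49.  43.]
side block 0.84 [245. 208.] 26 [522.  -6.  87.  59.  73.]
```

View pics/end.png

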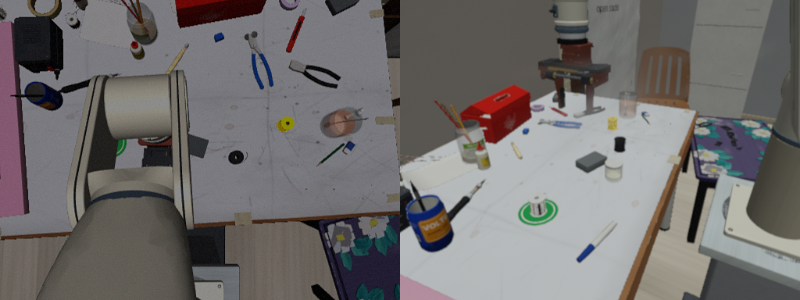

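In the side picture the spool stands upright at (538,204), in the middle of the mat. The jar and block haven't moved. The network missed the spool there, so I'll measure it from depth and then hand in.

Run:
```python
from h import *
im,d=viewer.get_image("side"); W=cloud("side",d)
p=W[(d>0)&(np.hypot(W[...,0]-530,W[...,1]-249)<50)&(W[...,2]>41)&(W[...,2]<60)]
r=cv2.minAreaRect(p[:,:2].astype(np.float32)); print(len(p),r,p[:,2].max(),np.median(p[:,2]))
ok=np.hypot(r[0][0]-530,r[0][1]-249.5)<12 and np.median(p[:,2])<49
print(ok)
if ok: print(ctrl.close_job())
```

```text
245 ((529.677978515625, 247.28421020507812), (40.39933395385742, 41.33163070678711), 4.509994983673096) 46.26340505447958 44.115383719442164
True
the job is handed in; nothing more can be done
None
```

The spool is standing on the green mat and the gripper has let go. I gripped it low, slid it along the bench round the far side of the block and jar (x ≈ 650 mm), released it and backed off. The job was handed in at about 14 s of the 54 s allowed; no verdict was reported.

**Last checks**
- **Spool:** its axis is at (530, 247) mm and the mat centre at about (530, 249), so it is roughly 2 mm off. Its top is level at about 45 mm, so it is upright on the bench.
- **Jar and block:** in the last side view both were within about 3 mm of where they started, which is within measuring error.

**What went wrong or disagreed**
- **Descent:** I went down about 8 mm too far, and the fingertips pressed on the bench with about 15 N. I opened the fingers, rose about 4 mm and gripped again before sliding.
- **Spool detection:** the network did not find the spool on the mat, so its final position comes from the side camera's depth data.
- **Top camera:** the arm hid part of the mat and block at the end, so the top camera's figures for them were unusable.

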